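Pack the candle-holder kit

TASK

Pack the kit for the next candle holder into the open plywood box: the pine cone standing in the middle bay, between the candle lying front to back in the left bay and the awl lying front to back in the right bay (left and right as the robot sees them), each inside its own bay, clear of the two dark lines, and the awl wholly within the walls. When all three are in, put the lid on the right way round (its long side along the box's long side) so that its battens drop inside the walls and it sits flat and fully down on the rim.

Things in the scene. Friction and masses are not known exactly. Their poses are not given: they have to be found in the camera images.
- box: Open plywood box, fixed, 170 (x) x 242 (y) x 58 mm outside, walls 7, floor 6 mm (inside 156 x 228 x 52). Origin: centre of its underside, on the bench; x to its back (away from the robot, within 10 degrees), y to its left end, z up. Two flat dark lines on the floor, front to back at y = +38 and -38 mm, part three 76 mm bays: left centre y = +76, middle 0, right -76.
- lid: Loose plywood lid, lying right way up: board 170 (x) x 242 (y) x 8 mm; origin at the centre of the board's underside (6 mm above the bench now, 58 mm when seated). Below it two battens, 6 mm deep, that fit inside the walls with 6 mm to spare all round. In the middle on top a bar handle along x, 96 long, 18 wide, its bar 28 to 44 mm above the origin; board top at 8 mm. 0.15 to 0.3 kg.
- candle: Short white candle lying on the bench, 56 mm long along its y axis, 11 mm thick; grasp across it (8 to 11 mm). Origin on its underside at mid-length; its firm part for the fingers runs from y = -20 to +26 mm.
- cone: Brown pine cone standing on its base, 49 mm across, 45 mm tall, round; grasp across its width at mid-height, any side. Origin at the centre of its underside, z up. It clears the closed lid only if it stands on the box floor itself. The only loose cone (a smaller one is glued to the finished candle holder at the back).
- awl: Awl lying on the bench, 125 mm long along its y axis: wooden handle on the +y side, thin steel spike on the -y side. Origin on its underside at mid-length. Grasp across the handle at y = +28 mm, its centre of mass (20 to 29 mm wide, 27 mm high, from y = -2 to +58 mm). In the box it may point either way; its mid-length then lies near the box's middle front to back.
Things that resemble listed ones, but are neither listed nor needed, are in the scene too. Several things look just like the cone: the one meant starts farthest to the robot's right.

How it is judged:
By the outcome, as a careful person would: the job done as asked, in the order asked, and still so for the second after the job is handed in, with the robot touching nothing.
It also fails if it takes over 104 s, if anything falls off the work surface, if the arm or the gripper's body presses on something with over 40 N, if the wrist force passes 120 N, or if a joint passes its speed limit or range.

ROBOT

A 6-joint arm with a two-finger parallel gripper is mounted at the origin on the work surface; the furniture and walls round the work are solid. World frame = base frame: x ahead of the robot, y to its left, z up, the work surface at z = 0. Lengths are in m, angles in rad, forces in N, time in s.
With the tool pointing down it reaches from about 0.3 to 1 m from the base axis. Payload 5.1 kg.
Tool frame: the origin (TCP) lies at the very end of the fingers, on their centre line; the grasp point (between the pads) lies 19 mm behind it; z points along the fingers, y is the line along which they close (so a half turn about z gives the same grasp; the last joint's range is limited). The gripper opens to 95 mm and grips with 3 to 60 N. Pads are 20 mm wide; open, the fingers measure 119 mm over their backs; the gripper's body (75 mm by 180 mm) begins 59 mm behind the grasp point.
Start: joints at [-0.083, 0.124, 1.65, -0, 1.367, -0.083], TCP at [0.65, -0, 0.215] pointing down, gripper open.
Joint ranges: [-2.61, 2.61], [-1.02, 2.33], [0.03, 2.71], [-1.35, 4.49], [0.32, 2.68], [-2.91, 2.91]. Speed limits (rad/s): [2.57, 2.57, 3.14, 3.14, 3.14, 3.14].

INTERFACE

Orientations are given as [roll, pitch, yaw] about the fixed x, y, z axes, in that order (R = Rz(yaw) Ry(pitch) Rx(roll)).
In Python, from workcell import bot, snapshot, nets gives the robot as it stands. The module is installed in compiled form; this text tells all that it offers.
- The arm moves only by the tool servo_tool, never from a script. Its argument "increments" is a list of rows, each a list of 5 numbers: the finger opening in m, from 0 to 0.0951, then the shift along the tool's x, y, z in m, then the turn about the tool's z in degrees. In form: [[hand, x, y, z, spin], ...]. A call has exactly 10 rows; each row shifts and turns the commanded pose from where the row before left it, along the tool's axes as they then stand; what a row does not reach is not made up. A row lasts 1/8 s, in which the tool goes at most 62.5 mm and 10.7 degrees, less where a joint would pass 70% of its speed; a pose out of reach is approached as far as the arm can. A call with a gripper value outside its range is refused whole. The fingers move at their own pace and stop on an object; "grip_force" is the grip in N (left out, the last holds). Time passes only in rows, so rows that do not move let the fingers close, or fill a call up. It gives the time, the measured TCP pose, the force, the opening and the grip force at its end, in the units of the state.
- bot.sense(): the state, without advancing time (a new reading comes with each control period).
- snapshot(name): name is "scene" or "side" or "wrist"; returns a dict with "frame" (400x640x3 uint8, red, green, blue), "range_z" (400x640 float32, m along the optical axis (not along the pixel's ray), 0 where there is no reading), "fx", "fy", "cx", "cy" (pixels), "world_from_camera" (4x4, takes a point from camera to world coordinates). Camera axes: x right, y down, z forward; pixel columns grow to the right and rows downward; lengths in m; the calibration is good to about 2 mm. The wrist camera is an equidistant fisheye: a pixel r from the principal point sees the ray r / f radians off the axis. A picture is of the moment at which its call begins.
- bot.sign_off(): hands the job in; it is judged then, once.
Trained networks look in a picture, given as the dict that the camera call returned (one of the last four; its "shot" number tells which), for a name from the list of things; names that differ only in an ending like _2 or _b are one class to them, and where a whole thing is asked for, a point or a joint stands for the part that bears it (a point fixed in the world has none). Each returns a list of dicts, best first, with "conf" (0 to 1); they miss things now and then, are a little off and sometimes report something else, mostly with a low value. They report only what shows in the picture. A call takes as long as a camera call. They do not tell look-alikes from the thing itself.
- nets.masks_of(picture, label): "pixels" (400x640 bool, what is visible of it) and "bbox" ([left, top, right, bottom] in pixels, round what is visible of it).
- nets.place_of(picture, label): "pixel" ([column, row] in pixels: a listed point, or the origin of a listed thing).
The state is a dict: "time_s": time; "qpos": joint angles; "joint_velocities": joint speeds; "tau": joint torques, N m; "ee_pos": TCP position; "orientation": TCP orientation; "force": force on the tool from outside, world axes, zero at the start; "ft_torque": the same for the moment, N m; "finger_gap": opening from 0.0 (shut) to 1.0 (fully open); "grip_force": force on a finger pad.
Only numpy, scipy, OpenCV 4.12 (cv2) and the standard library are available. Lean on these libraries where they do the work, as an engineer would, in place of code of your own. Each camera call takes 0.05 s, during which the arm holds its last target. There are 200 camera calls.

## Working session

There is one attempt and no reset: what is moved stays moved. The work goes in short steps, Python scripts to look and compute and a tool call to move; the robot and the scene stay as the last step left them, time stands still between calls to the robot, and variables do not carry over. Pictures are saved under pics/ and viewed, at most 14 in all, crops included, and the job is handed in when it is done.

Besides the shell and the picture viewer there is one more tool, called after ">>>" by a JSON object that holds its "method" and its "body". servo_tool: Moves the arm, as the interface text tells. Its arguments: {"type":"object","properties":{"increments":{"type":"array","items":{"type":"array","items":{"type":"number"}}},"grip_force":{"type":"number"}},"required":["increments"]}

```bash
mkdir -p pics
cat > h.py <<'E'
import numpy as np, cv2
from workcell import bot, snapshot, nets
def save(p,n): cv2.imwrite('pics/'+n+'.png', p['frame'][:,:,::-1])
def pts(p, cols, rows):
    cols=np.asarray(cols,float); rows=np.asarray(rows,float)
    z=p['range_z'][rows.astype(int),cols.astype(int)]
    c=np.stack([(cols-p['cx'])/p['fx']*z,(rows-p['cy'])/p['fy']*z,z,np.ones_like(z)],-1)
    return (c@np.array(p['world_from_camera']).T)[...,:3]
def cloud(p,m=None):
    if m is None: m=np.ones((400,640),bool)
    r,c=np.nonzero(m&(p['range_z']>0)); return pts(p,c,r),r,c
def plane(p,px,z):
    T=np.array(p['world_from_camera']); d=T[:3,:3]@np.array([(px[0]-p['cx'])/p['fx'],(px[1]-p['cy'])/p['fy'],1])
    return T[:3,3]+d*(z-T[2,3])/d[2]
E
python3 - <<'E'
from h import *
print(bot.sense())
for n in ['scene','side']:
    p=snapshot(n); save(p,n+'0'); print(n,np.round(p['world_from_camera'],3).tolist(),p['fx'])
    for l in ['box','lid','candle','cone','awl']:
        for d in nets.masks_of(p,l):
            P,_,_=cloud(p,d['pixels'])
            if len(P): 
                r=cv2.minAreaRect(P[:,:2].astype(np.float32)*1000)
                print(l,round(d['conf'],2),np.round(d['bbox']).tolist(),'med',np.round(np.median(P,0),3),'zmax',P[:,2].max().round(3),'rect',np.round(r[0]),np.round(r[1]),round(r[2]))
        for d in nets.place_of(p,l): print('  place',l,round(d['conf'],2),np.round(d['pixel']),plane(p,d['pixel'],0).round(3))
E
```

```text
{'time_s': 0.0, 'qpos': array([-8.26167571e-02,  1.24472044e-01,  1.65164916e+00, -2.62902437e-05,
        1.36747511e+00, -8.26124976e-02]), 'joint_velocities': array([ 0.00128923,  0.00051603,  0.00122038, -0.00045542, -0.00060275,
        0.00151272]), 'tau': array([-6.25927078e-04, -4.17603564e+01, -3.59935069e+01,  7.73367751e-02,
        4.92534391e-02, -1.75303944e-04]), 'ee_pos': array([6.49372695e-01, 4.43574550e-06, 2.13423117e-01]), 'orientation': array([-3.13959370e+00, -1.39689169e-04,  1.57079726e+00]), 'force': array([-0.5427367 , -0.28055141,  0.27131222]), 'ft_torque': array([-0.06247642, -0.02336259,  0.01117604]), 'grip_force': 0.0, 'finger_gap': 1.0002069590992717}
scene [[-0.816, -0.408, 0.409, 0.111], [-0.578, 0.595, -0.559, 0.569], [-0.015, -0.692, -0.721, 0.687], [0.0, 0.0, 0.0, 1.0]] 424.0403854981137
box 0.79 [130.0, 223.0, 296.0, 386.0] med [0.508 0.357 0.005] zmax 0.06 rect [525. 329.] [217. 281.] 7
box 0.48 [324.0, 108.0, 421.0, 184.0] med [ 0.5   -0.198  0.011] zmax 0.05 rect [ 514. -225.] [179. 270.] 7
  place box 0.78 [223. 303.] [0.503 0.347 0.   ]
li
[... 1557 characters left out ...]
 0.016 rect [626.  56.] [10. 50.] 8
  place candle 0.64 [357. 211.] [0.636 0.057 0.   ]
cone 0.94 [277.0, 227.0, 301.0, 245.0] med [0.44  0.044 0.033] zmax 0.048 rect [441.  55.] [44. 58.] 28
cone 0.91 [236.0, 206.0, 259.0, 226.0] med [0.403 0.148 0.034] zmax 0.048 rect [414. 169.] [80. 43.] 62
cone 0.7 [177.0, 185.0, 201.0, 202.0] med [0.34  0.297 0.032] zmax 0.048 rect [350. 326.] [98. 45.] 69
  place cone 0.77 [288. 245.] [0.445 0.053 0.   ]
  place cone 0.69 [192. 200.] [0.344 0.306 0.   ]
  place cone 0.54 [249. 224.] [0.411 0.158 0.   ]
awl 0.78 [308.0, 204.0, 330.0, 228.0] med [0.532 0.075 0.026] zmax 0.033 rect [537.  76.] [75. 27.] 86
  place awl 0.89 [324. 228.] [0.54  0.054 0.   ]
```

View pics/scene0.png

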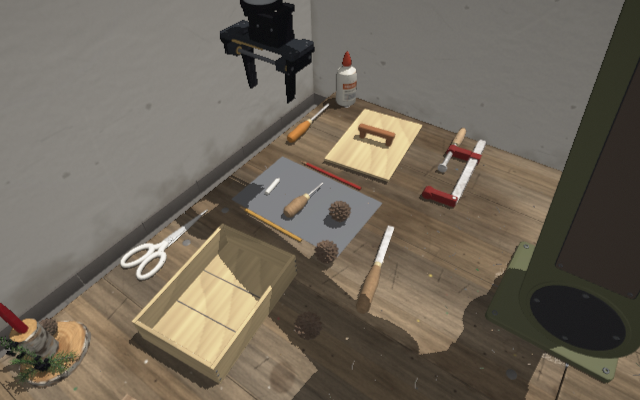

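View pics/side0.png

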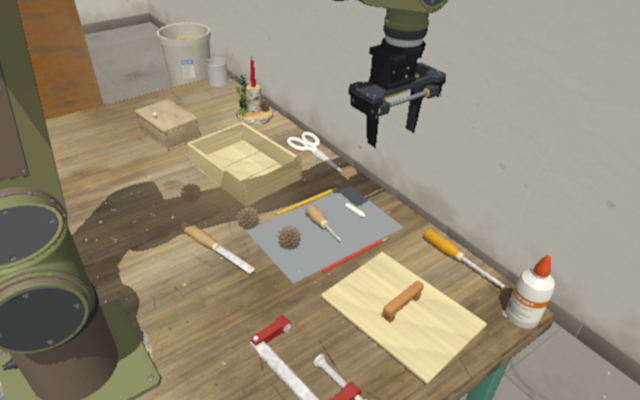

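```bash
cat >> h.py <<'E'
def wray(p,px):
    u=(np.array(px[0])-p['cx'])/p['fx']; v=(np.array(px[1])-p['cy'])/p['fy']; th=np.hypot(u,v)+1e-9
    return np.stack([u/th*np.sin(th),v/th*np.sin(th),np.cos(th)],-1)
def wplane(p,px,z):
    T=np.array(p['world_from_camera']); d=T[:3,:3]@wray(p,px); return T[:3,3]+d*(z-T[2,3])/d[2]
def wcloud(p,m):
    r,c=np.nonzero(m&(p['range_z']>0)); d=wray(p,(c.astype(float),r.astype(float)))
    ok=d[:,2]>0.1; d,r,c=d[ok],r[ok],c[ok]
    P=d/d[:,2:]*p['range_z'][r,c][:,None]; T=np.array(p['world_from_camera']); return P@T[:3,:3].T+T[:3,3]
def rect(P):
    r=cv2.minAreaRect((P[:,:2]*1000).astype(np.float32)); return np.round(r[0],1),np.round(r[1],1),round(r[2],1)
def pca(P):
    m=P[:,:2].mean(0); w,v=np.linalg.eigh(np.cov((P[:,:2]-m).T)); a=v[:,1]; s=(P[:,:2]-m)@a
    return np.round((m+a*(s.min()+s.max())/2)*1000,1), round(np.degrees(np.arctan2(a[1],a[0]))%180,1), round((s.max()-s.min())*1000)
E
cat > w.py <<'E'
from h import *
import sys
def wlook(name,labels):
    p=snapshot('wrist'); save(p,name)
    for l in labels:
        for d in nets.masks_of(p,l):
            P=wcloud(p,d['pixels'])
            if len(P)>10: print(l,round(d['conf'],2),np.round(d['bbox']).tolist(),'med',np.round(np.median(P,0),3),'z',P[:,2].min().round(3),P[:,2].max().round(3),'rect',rect(P),'pca',pca(P))
        for d in nets.place_of(p,l): print('  place',l,round(d['conf'],2),np.round(d['pixel']),wplane(p,d['pixel'],0).round(4))
    return p
if __name__=='__main__': wlook(sys.argv[1],sys.argv[2:])
E
python3 - <<'E'
from h import *
from w import wlook
for n in ['scene','side']:
    p=snapshot(n); P,_,_=cloud(p)
    z0=0.0
    b=P[(P[:,2]>.053)&(P[:,2]<.066)&(P[:,0]>.38)&(P[:,0]<.64)&(P[:,1]>.19)&(P[:,1]<.52)]
    print(n,'boxrim',len(b),rect(b),np.median(b[:,2]))
    l=P[(P[:,2]>.008)&(P[:,2]<.022)&(P[:,0]>.39)&(P[:,0]<.63)&(P[:,1]>-.37)&(P[:,1]<-.06)]
    print('lid',rect(l),np.median(l[:,2])); 
    l=P[(P[:,2]>.035)&(P[:,2]<.06)&(P[:,0]>.39)&(P[:,0]<.63)&(P[:,1]>-.37)&(P[:,1]<-.06)]
    print('bar',rect(l),pca(l))
p=wlook('w0',['candle','awl','cone','lid','box'])
print(np.round(p['world_from_camera'],3).tolist(),p['fx'])
E
```

```text
scene boxrim 1776 (array([501.3, 345.8]), array([171.8, 242.7]), 6.7) 0.05547498917407123
lid (array([ 507.2, -203.1]), array([171. , 269.5]), 7.1) 0.011142180162761361
bar (array([ 507.5, -210.9]), array([95.4, 23.3]), 6.2) (array([ 507.3, -209.7]), np.float64(7.5), 95)
side boxrim 998 (array([503.1, 344.2]), array([173.9, 249.7]), 6.8) 0.05879926357943155
lid (array([ 509.7, -202.8]), array([172.9, 267.2]), 7.1) 0.015792309910989122
bar (array([ 510.5, -215.6]), array([95.9, 18.2]), 6.8) (array([ 510.7, -217.5]), np.float64(6.8), 96)
candle 0.63 [298.0, 112.0, 307.0, 156.0] med [0.626 0.059 0.01 ] z 0.005 0.013 rect (array([625.8,  57.4]), array([11.1, 54.4]), 8.5) pca (array([626. ,  57.4]), np.float64(97.0), 54)
  place candle 0.58 [305. 133.] [0.631  0.0553 0.    ]
awl 0.94 [217.0, 86.0, 240.0, 187.0] med [0.538 0.08  0.024] z -0.001 0.031 rect (array([532.5,  54.4]), array([120.6,  35.3]), 88.1) pca (array([535.7,  54.2]), np.float64(83.7), 121)
cone 0.92 [141.0, 124.0, 175.0, 164.0] med [0.449 0.052 0.035] z -0.0 0.045 rect (array([438.9,  52.9]), array([44.5, 57.2]), 77.6) pc
[... 198 characters left out ...]
 160. ]), np.float64(161.7), 73)
  place cone 0.61 [166. 140.] [0.4413 0.0547 0.    ]
  place cone 0.56 [140.  70.] [0.4024 0.1558 0.    ]
lid 0.66 [159.0, 241.0, 293.0, 348.0] med [ 0.548 -0.151  0.014] z -0.002 0.326 rect (array([ 515.1, -118.7]), array([323.4, 206.9]), 84.3) pca (array([ 526.2, -137.1]), np.float64(101.5), 309)
  place lid 0.89 [231. 313.] [ 0.5073 -0.2168  0.    ]
box 0.69 [134.0, 2.0, 250.0, 28.0] med [0.472 0.222 0.032] z -0.01 0.061 rect (array([474.8, 227. ]), array([ 35.7, 170.4]), 81.1) pca (array([477.3, 223.2]), np.float64(1.5), 169)
[[1.0, -0.001, -0.0, 0.65], [-0.001, -0.956, -0.293, 0.083], [-0.0, 0.293, -0.956, 0.384], [0.0, 0.0, 0.0, 1.0]] 309.70691628693146
```

View pics/w0.png

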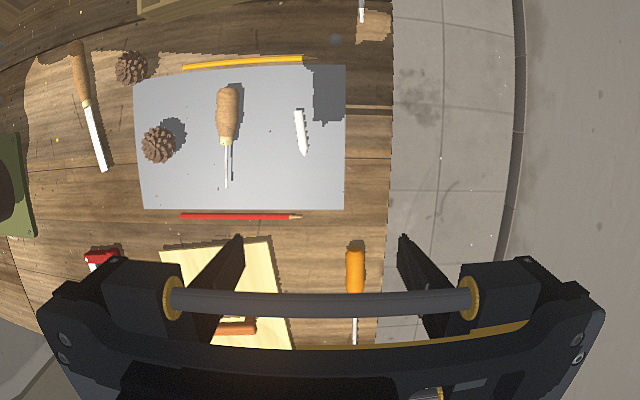

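>>> {"method": "servo_tool", "body": {"increments": [[0.05,0.03,-0.012,0.01,0],[0.05,0.03,-0.012,0.01,0],[0.05,0,0,0.04,-7],[0.05,0,0,0.05,0],[0.05,0,0,0.05,0],[0.05,0,0,0.03,0],[0.05,0,0,0.012,0],[0.05,0,0,0.007,0],[0.05,0,0,0,0],[0.05,0,0,0,0]], "grip_force": 15}}

```text
time_s: 3.0
ee_pos: [0.6272, 0.06, 0.0073]
orientation: [3.139, 0.0, 1.693]
force: [-1.1, -0.5, 0.3]
finger_gap: 0.523
grip_force: 0.0
```

>>> {"method": "servo_tool", "body": {"increments": [[0.05,0,0,0.003,0],[0.05,0,0,0,0],[0.0,0,0,0,0],[0.0,0,0,0,0],[0.0,0,0,0,0],[0.0,0,0,0,0],[0.0,0,0,0,0],[0.0,0,0,-0.03,0],[0.0,0,0,-0.05,0],[0.0,0,0,-0.05,0]]}}

```text
time_s: 4.25
ee_pos: [0.6255, 0.0599, 0.1335]
orientation: [-3.14, -0.0, 1.693]
force: [0.4, 0.5, 0.5]
finger_gap: 0.08
grip_force: 15.0
```

```bash
cat > g.py <<'E'
# usage: g.py x y yaw_deg : tool-axis shifts from the measured pose at current yaw and the spin to do after
from h import *
import sys
x,y,yw=map(float,sys.argv[1:4]); s=bot.sense(); e=s['ee_pos']; a=s['orientation'][2]
d=np.array([x,y])-e[:2]
f=lambda a:(round(d[0]*np.cos(a)+d[1]*np.sin(a),4),round(d[0]*np.sin(a)-d[1]*np.cos(a),4))
print('pose',e.round(4),'yaw',np.degrees(a).round(1),'gap',s['finger_gap'],'grip',s['grip_force'],'t',s['time_s'])
sp=(np.degrees(a)-yw+180)%360-180
print('shift now',f(a),'spin',round(sp,1),'shift after spin',f(np.radians(yw)),'q',s['qpos'].round(2))
E
cat > b.py <<'E'
# box frame -> world : b.py bx by
import numpy as np
C=np.array([.502,.345]); A=np.radians(6.75)
def w(bx,by): return C+np.array([bx*np.cos(A)-by*np.sin(A), bx*np.sin(A)+by*np.cos(A)])
for n,v in dict(candle=(0,.076),cone=(0,0),awl_p=(.028,-.076),awl_n=(-.028,-.076)).items(): print(n,w(*v).round(4))
E
python3 b.py; python3 g.py 0.493 0.4205 187; python3 w.py w1 candle
```

```text
candle [0.4931 0.4205]
cone [0.502 0.345]
awl_p [0.5387 0.2728]
awl_n [0.4831 0.2662]
pose [0.6255 0.0599 0.1335] yaw 97.0 gap 0.07972657346970749 grip 14.999889582395554 t 4.25
shift now (np.float64(0.374), np.float64(-0.0876)) spin -90.0 shift after spin (np.float64(0.0876), np.float64(0.374)) q [ 0.01  0.14  1.77  0.    1.23 -0.11]
candle 0.89 [315.0, 216.0, 332.0, 293.0] med [0.625 0.067 0.141] z -0.001 0.17 rect (array([631.7,  14.2]), array([ 11.1, 142.2]), 7.8) pca (array([631.2,  14.2]), np.float64(97.4), 142)
  place candle 0.8 [320. 256.] [ 0.6335 -0.0096  0.    ]
```

>>> {"method": "servo_tool", "body": {"increments": [[0,0,0,-0.01,-10],[0,0,0,0,-10],[0,0,0,0,-10],[0,0,0,0,-10],[0,0,0,0,-10],[0,0,0,0,-10],[0,0,0,0,-10],[0,0,0,0,-10],[0,0,0,0,-10],[0,0.012,0.052,0,0]]}}

```text
time_s: 5.65
ee_pos: [0.6075, 0.1084, 0.1407]
orientation: [-3.141, -0.002, -3.023]
force: [1.2, 1.1, -0.0]
finger_gap: 0.082
grip_force: 15.0
```

>>> {"method": "servo_tool", "body": {"increments": [[0,0.012,0.052,0,0],[0,0.012,0.052,0,0],[0,0.012,0.052,0,0],[0,0.012,0.052,0,0],[0,0.012,0.052,0,0],[0,0.012,0.052,0,0],[0,0.0036,0.01,0,0],[0,0,0,0,0],[0,0,0,0,0],[0,0,0,0,0]]}}

```text
time_s: 6.9
ee_pos: [0.4942, 0.4192, 0.1425]
orientation: [-3.141, -0.0, -3.021]
force: [-0.1, -0.8, 0.2]
finger_gap: 0.083
grip_force: 15.0
```

```bash
python3 g.py 0.4931 0.4205 187;  python3 w.py w2 box
```

```text
pose [0.4942 0.4192 0.1425] yaw -173.1 gap 0.0826692581792171 grip 14.999824315309525 t 6.9
shift now (np.float64(0.0009), np.float64(0.0014)) spin -0.1 shift after spin (np.float64(0.0009), np.float64(0.0014)) q [ 0.62  0.17  1.72 -0.    1.25 -1.07]
box 0.94 [114.0, 110.0, 378.0, 289.0] med [0.494 0.336 0.006] z -0.003 0.226 rect (array([520.5, 330.5]), array([208.5, 298.4]), 8.3) pca (array([501.6, 325. ]), np.float64(106.3), 321)
box 0.43 [0.0, 161.0, 7.0, 209.0] med [ 0.552 -0.091  0.012] z -0.002 0.015 rect (array([538.6, -92.8]), array([24.6, 84.5]), 86.1) pca (array([538. , -91.4]), np.float64(0.2), 84)
  place box 0.56 [251. 193.] [0.5039 0.3463 0.    ]
```

View pics/w2.png

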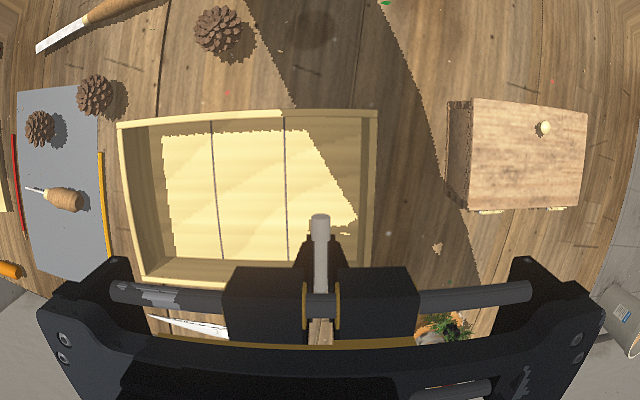

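>>> {"method": "servo_tool", "body": {"increments": [[0,0.001,0.001,0.03,0],[0,0,0,0.04,0],[0,0,0,0.03,0],[0,0,0,0.015,0],[0,0,0,0.01,0],[0,0,0,0.005,0],[0,0,0,0,0],[0,0,0,0,0],[0,0,0,0,0],[0,0,0,0,0]]}}

```text
time_s: 8.3
ee_pos: [0.4925, 0.4215, 0.0131]
orientation: [3.141, 0.001, -3.019]
force: [0.9, -0.8, -0.1]
finger_gap: 0.083
grip_force: 15.0
```

>>> {"method": "servo_tool", "body": {"increments": [[0,0,0,0.003,0],[0,0,0,0,0],[0.03,0,0,0,0],[0.03,0,0,0,0],[0.03,0,0,0,0],[0.03,0,0,-0.03,0],[0.03,0,0,-0.06,0],[0.06,0,0,-0.06,0],[0.06,0,0,0,0],[0.06,0,0,0,0]]}}

```text
time_s: 9.55
ee_pos: [0.4922, 0.4213, 0.1596]
orientation: [3.142, 0.0, -3.019]
force: [0.6, -1.1, -0.1]
finger_gap: 0.573
grip_force: 0.0
```

```bash
python3 g.py 0.5375 0.082 84;  python3 w.py w3 candle awl cone
```

```text
pose [0.4922 0.4213 0.1596] yaw -173.0 gap 0.5730937866805949 grip 0.0 t 9.55
shift now (np.float64(-0.0036), np.float64(-0.3423)) spin 103.0 shift after spin (np.float64(-0.3327), np.float64(0.0805)) q [ 0.63  0.16  1.71  0.    1.28 -1.07]
candle 0.76 [319.0, 168.0, 327.0, 218.0] med [0.49  0.421 0.016] z 0.004 0.019 rect (array([495.8, 422. ]), array([57.4, 11.9]), 7.2) pca (array([495.8, 421.9]), np.float64(7.0), 57)
  place candle 0.61 [322. 196.] [0.501  0.4243 0.    ]
awl 0.6 [35.0, 182.0, 89.0, 209.0] med [0.532 0.093 0.023] z -0.001 0.03 rect (array([531.8,  56.3]), array([121.2,  25.8]), 85.0) pca (array([530.7,  56.3]), np.float64(86.8), 121)
  place awl 0.73 [ 65. 187.] [0.5302 0.0588 0.    ]
cone 0.8 [83.0, 75.0, 121.0, 117.0] med [0.404 0.163 0.033] z -0.001 0.045 rect (array([403.6, 142.2]), array([76. , 48.8]), 83.3) pca (array([413.5, 154.4]), np.float64(142.2), 65)
cone 0.78 [201.0, 14.0, 247.0, 58.0] med [0.342 0.307 0.035] z -0.002 0.045 rect (array([336.2, 296.2]), array([61.7, 51. ]), 50.1) pca (array([334.9, 305.4]), np.float64(1.5), 57)
cone 0.64 [32.0, 110.0, 62.0, 147.0] med [0.441 0.058 0.032] z -0.001 0.045 rect (array([444.2,  32.9]), array([45.2, 86.3]), 6.5) pca (array([450.5,  54.5]), np.float64(163.2), 61)
  place cone 0.81 [230.  42.] [0.342  0.3056 0.    ]
  place cone 0.65 [ 59. 123.] [0.4391 0.052  0.    ]
  place cone 0.6 [112.  96.] [0.4043 0.1529 0.    ]
```

View pics/w3.png

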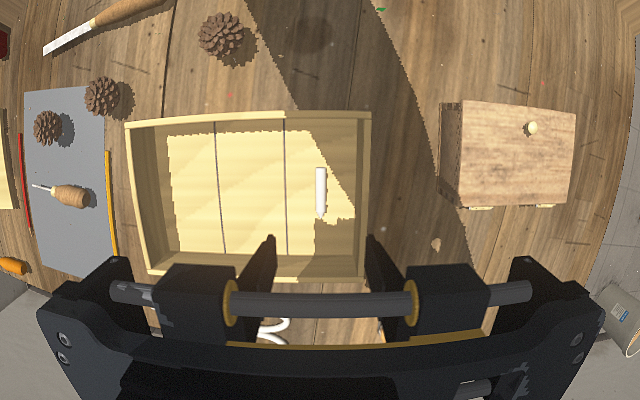

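>>> {"method": "servo_tool", "body": {"increments": [[0.06,0,-0.057,0,0],[0.06,0,-0.057,0,0],[0.06,0,-0.057,0,0],[0.06,0,-0.057,0,0],[0.06,0,-0.057,0,0],[0.06,-0.002,-0.056,0,0],[0.06,0,0,0,10.5],[0.06,0,0,0,10.5],[0.06,0,0,0,10.5],[0.06,0,0,0,10.5]]}}

```text
time_s: 11.15
ee_pos: [0.5357, 0.083, 0.1592]
orientation: [-3.141, -0.001, 2.524]
force: [0.0, 0.2, -0.4]
finger_gap: 0.629
grip_force: 0.0
```

>>> {"method": "servo_tool", "body": {"increments": [[0.06,0,0,0,10.5],[0.06,0,0,0,10.5],[0.06,0,0,0,10.5],[0.06,0,0,0,10.5],[0.06,0,0,0,10.5],[0.06,0,0,0,6],[0.06,0,0,0,0],[0.06,0,0,0,0],[0.06,0,0,0,0],[0.06,0,0,0,0]]}}

```text
time_s: 12.4
ee_pos: [0.5359, 0.0832, 0.1596]
orientation: [-3.142, 0.0, 1.51]
force: [-0.1, -0.3, 0.8]
finger_gap: 0.634
grip_force: 0.0
```

```bash
python3 g.py 0.534 0.084 87;  python3 w.py w4 awl cone; python3 -c "
from h import *
for n in ['scene','side']:
    p=snapshot(n)
    for d in nets.masks_of(p,'awl')[:1]:
        P,_,_=cloud(p,d['pixels']); h=P[P[:,2]>.012]; print(n,'handle',rect(h),pca(h),'all',pca(P))
    T=np.linalg.inv(np.array(p['world_from_camera']))
"
```

```text
pose [0.5359 0.0832 0.1596] yaw 86.5 gap 0.6341419131672287 grip 0.0 t 12.4
shift now (np.float64(0.0007), np.float64(-0.0019)) spin -0.5 shift after spin (np.float64(0.0007), np.float64(-0.0019)) q [ 0.05 -0.07  1.95 -0.    1.27  0.12]
awl 0.77 [309.0, 160.0, 336.0, 265.0] med [0.535 0.085 0.025] z -0.0 0.031 rect (array([536.2,  54.6]), array([ 29.3, 122.5]), 1.0) pca (array([533.8,  54.4]), np.float64(86.2), 123)
cone 0.93 [119.0, 3.0, 153.0, 37.0] med [0.346 0.298 0.034] z -0.002 0.046 rect (array([326.4, 303.6]), array([43.7, 73.7]), 76.5) pca (array([332.7, 295.4]), np.float64(15.8), 64)
cone 0.84 [214.0, 204.0, 260.0, 251.0] med [0.447 0.056 0.034] z -0.001 0.045 rect (array([439.5,  45.3]), array([64.4, 47.8]), 59.1) pca (array([447.7,  51.7]), np.float64(126.2), 53)
cone 0.83 [170.0, 111.0, 211.0, 156.0] med [0.409 0.156 0.035] z -0.002 0.045 rect (array([396.7, 157.1]), array([46. , 62.4]), 83.5) pca (array([399.6, 150.4]), np.float64(35.7), 61)
  place cone 0.98 [199. 133.] [0.4048 0.1546 0.    ]
  place cone 0.78 [145.  21.] [0.3425 0.3009 0.    ]
  place cone 0.58 [242. 215.] [0.443  0.0564 0.    ]
scene handle (array([532.7,  79.3]), array([74.2, 25.2]), 85.4) (array([530.3,  79.4]), np.float64(85.3), 74) all (array([531.2,  73.9]), np.float64(87.7), 87)
side handle (array([534.8,  69.4]), array([91.5, 26.3]), 84.2) (array([533.2,  69.4]), np.float64(89.8), 91) all (array([533.4,  80.8]), np.float64(90.0), 114)
```

View pics/w4.png

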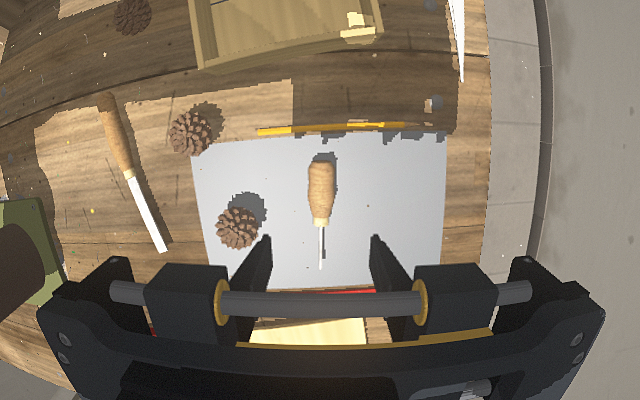

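>>> {"method": "servo_tool", "body": {"increments": [[0.06,0,-0.001,0.05,0],[0.06,0,0,0.05,0],[0.06,0,0,0.03,0],[0.06,0,0,0.015,0],[0.06,0,0,0.009,0],[0.06,0,0,0,0],[0.06,0,0,0,0],[0,0,0,0,0],[0,0,0,0,0],[0,0,0,0,0]], "grip_force": 30}}

```text
time_s: 14.1
ee_pos: [0.535, 0.0833, 0.0059]
orientation: [3.141, -0.0, 1.51]
force: [0.3, 0.6, -0.5]
finger_gap: 0.375
grip_force: 0.0
```

>>> {"method": "servo_tool", "body": {"increments": [[0,0,0,0,0],[0,0,0,-0.02,0],[0,0,0,-0.06,0],[0,0,0,-0.06,0],[0,0,0,0,10],[0,0,0,0,10],[0,0,0,0,10],[0,0,0,0,10],[0,0,0,0,10],[0,0,0,0,10]]}}

```text
time_s: 15.35
ee_pos: [0.5345, 0.0832, 0.1452]
orientation: [-3.141, 0.001, 0.457]
force: [-0.1, -0.5, -0.8]
finger_gap: 0.215
grip_force: 30.0
```

```bash
python3 g.py 0.5387 0.2728 7;  python3 w.py w5 awl
```

```text
pose [0.5345 0.0832 0.1452] yaw 26.2 gap 0.21534221271019255 grip 29.987684190273285 t 15.35
shift now (np.float64(0.0874), np.float64(-0.1683)) spin 19.2 shift after spin (np.float64(0.0273), np.float64(-0.1877)) q [ 0.06 -0.06  1.96  0.    1.24  1.17]
awl 0.97 [300.0, 199.0, 342.0, 343.0] med [0.545 0.088 0.16 ] z -0.001 0.166 rect (array([494.1,  64.6]), array([154.1,  52.8]), 23.1) pca (array([493.9,  63.9]), np.float64(25.7), 155)
  place awl 0.66 [323. 281.] [ 0.4371  0.0322 -0.    ]
```

View pics/w5.png

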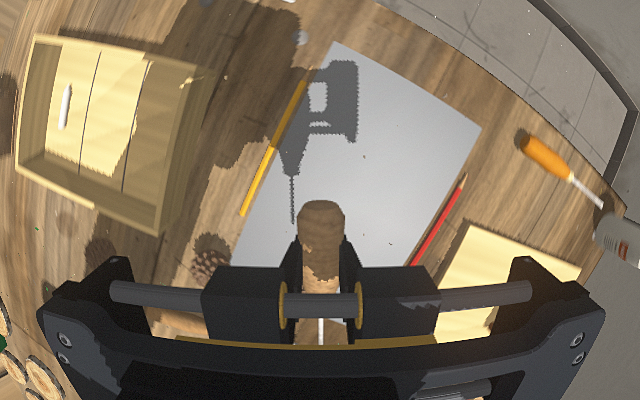

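>>> {"method": "servo_tool", "body": {"increments": [[0,0,0,0,9.8],[0,0,0,0,9.8],[0,0.007,-0.047,0,0],[0,0.007,-0.047,0,0],[0,0.007,-0.047,0,0],[0,0.006,-0.047,0,0],[0,0,0,0,0],[0,0,0,0,0],[0,0,0,0.04,0],[0,0,0,0,0]]}}

```text
time_s: 16.75
ee_pos: [0.5365, 0.2707, 0.1019]
orientation: [3.139, 0.008, 0.12]
force: [0.5, -1.0, -0.6]
finger_gap: 0.22
grip_force: 30.0
```

```bash
python3 g.py 0.5387 0.2728 7;  python3 w.py w6 awl box
```

```text
pose [0.5365 0.2707 0.1019] yaw 6.9 gap 0.22031135813815458 grip 29.99219298362732 t 16.75
shift now (np.float64(0.0024), np.float64(-0.0018)) spin -0.1 shift after spin (np.float64(0.0024), np.float64(-0.0018)) q [ 0.38  0.12  1.85 -0.    1.18  1.83]
awl 0.84 [299.0, 198.0, 345.0, 348.0] med [0.548 0.272 0.117] z -0.002 0.123 rect (array([467.2, 264.2]), array([204.5,  34.3]), 8.1) pca (array([467.5, 263.1]), np.float64(6.4), 204)
awl 0.34 [86.0, 135.0, 379.0, 339.0] med [0.532 0.358 0.006] z -0.008 0.197 rect (array([500.6, 356.5]), array([218.7, 315.3]), 21.3) pca (array([521.2, 366. ]), np.float64(107.5), 315)
  place awl 0.97 [321. 280.] [0.453  0.2603 0.    ]
  place awl 0.47 [169. 229.] [0.4891 0.4221 0.    ]
box 0.73 [86.0, 138.0, 380.0, 337.0] med [0.532 0.358 0.006] z -0.002 0.203 rect (array([474.3, 364.2]), array([222.8, 307.8]), 7.0) pca (array([518.6, 374.5]), np.float64(107.2), 314)
  place box 0.88 [237. 226.] [0.5022 0.3479 0.    ]
```

>>> {"method": "servo_tool", "body": {"increments": [[0,0.001,-0.001,0.03,0],[0,0,0,0.03,0],[0,0,0,0.015,0],[0,0,0,0.008,0],[0,0,0,0.004,0],[0,0,0,0,0],[0,0,0,0,0],[0,0,0,0,0],[0,0,0,0,0],[0,0,0,0,0]]}}

```text
time_s: 18.25
ee_pos: [0.54, 0.2742, 0.0187]
orientation: [3.142, -0.0, 0.12]
force: [0.2, -0.4, -0.2]
finger_gap: 0.216
grip_force: 30.0
```

>>> {"method": "servo_tool", "body": {"increments": [[0,0,0,0.004,0],[0,0,0,0.002,0],[0,0,0,0,0],[0.04,0,0,0,0],[0.04,0,0,0,0],[0.04,0,0,0,0],[0.04,0,0,-0.03,0],[0.04,0,0,-0.06,0],[0.04,0,0,-0.06,0],[0.08,0,0,0,0]]}}

```text
time_s: 19.5
ee_pos: [0.5437, 0.2757, 0.1697]
orientation: [-3.138, -0.012, 0.12]
force: [-0.1, 0.1, 0.1]
finger_gap: 0.479
grip_force: 0.0
```

```bash
python3 g.py 0.4435 0.0545 7;  python3 w.py w7 awl box cone; python3 b.py
```

```text
pose [0.5437 0.2757 0.1697] yaw 6.9 gap 0.4792360225444556 grip 0.0 t 19.5
shift now (np.float64(-0.1261), np.float64(0.2076)) spin -0.1 shift after spin (np.float64(-0.1264), np.float64(0.2074)) q [0.38 0.06 1.8  0.   1.27 1.83]
awl 0.96 [309.0, 164.0, 334.0, 229.0] med [0.543 0.274 0.031] z 0.004 0.036 rect (array([533.5, 272.1]), array([78.9, 29. ]), 12.3) pca (array([532.9, 273.2]), np.float64(8.0), 79)
  place awl 0.69 [322. 212.] [0.5135 0.2707 0.    ]
box 0.7 [131.0, 143.0, 372.0, 293.0] med [0.514 0.348 0.006] z -0.001 0.252 rect (array([503.4, 360.9]), array([165.3, 291.4]), 6.8) pca (array([510.7, 363. ]), np.float64(92.8), 296)
  place box 0.92 [259. 216.] [0.4996 0.3446 0.    ]
cone 0.75 [268.0, 325.0, 302.0, 342.0] med [0.352 0.303 0.03 ] z -0.001 0.23 rect (array([427.9, 290.4]), array([ 42. , 196.7]), 82.2) pca (array([351.5, 302.3]), np.float64(88.9), 43)
cone 0.71 [470.0, 266.0, 497.0, 288.0] med [0.457 0.057 0.026] z -0.001 0.267 rect (array([505.3, 130.6]), array([259.2,  27.4]), 57.3) pca (array([508.7, 128.7]), np.float64(55.2), 259)
  place cone 0.82 [289. 326.] [ 0.3431  0.2964 -0.    ]
  place cone 0.63 [476. 276.] [0.446  0.0487 0.    ]
candle [0.4931 0.4205]
cone [0.502 0.345]
awl_p [0.5387 0.2728]
awl_n [0.4831 0.2662]
```

View pics/w7.png

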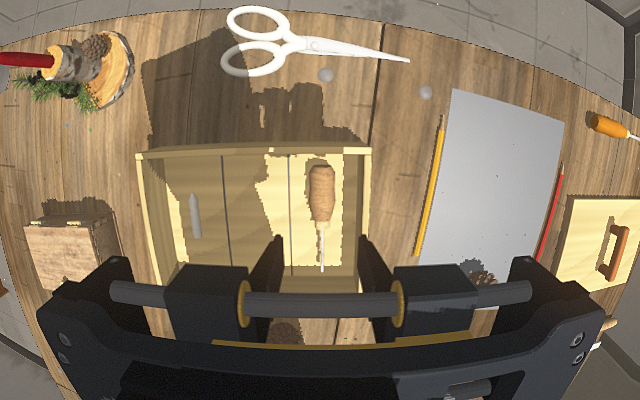

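>>> {"method": "servo_tool", "body": {"increments": [[0.09,-0.0252,0.0415,0,0],[0.09,-0.0252,0.0415,0,0],[0.09,-0.0252,0.0415,0,0],[0.09,-0.0252,0.0415,0,0],[0.09,-0.0252,0.0415,0,0],[0.09,0,0,0,-10],[0.09,0,0,0,-10],[0.09,0,0,0,-10],[0.09,0,0,0,-10],[0.09,0,0,0,-10]], "grip_force": 15}}

```text
time_s: 21.1
ee_pos: [0.4392, 0.0531, 0.1615]
orientation: [-3.14, 0.001, 0.999]
force: [1.0, -0.3, -0.0]
finger_gap: 0.947
grip_force: 0.0
```

>>> {"method": "servo_tool", "body": {"increments": [[0.09,0,0,0,-10],[0.09,0,0,0,-10],[0.09,0,0,0,-10],[0.09,0,0,0,-10],[0.09,0,0,0.02,0],[0.09,0,0,0.02,0],[0.09,0,0,0,0],[0.09,0,0,0,0],[0.09,0,0,0,0],[0.09,0,0,0,0]]}}

```text
time_s: 22.35
ee_pos: [0.4403, 0.0531, 0.1234]
orientation: [3.14, 0.0, 1.691]
force: [0.4, -0.1, 0.9]
finger_gap: 0.947
grip_force: 0.0
```

```bash
python3 g.py 0.4435 0.0545 97;  python3 w.py w8 cone
```

```text
pose [0.4403 0.0531 0.1234] yaw 96.9 gap 0.9465475282295046 grip 0.0 t 22.35
shift now (np.float64(0.001), np.float64(0.0033)) spin -0.1 shift after spin (np.float64(0.001), np.float64(0.0033)) q [-0.   -0.28  2.19 -0.    1.23 -0.12]
cone 0.69 [267.0, 60.0, 324.0, 112.0] med [0.406 0.155 0.036] z -0.001 0.046 rect (array([403.6, 158.6]), array([47.4, 52.9]), 30.2) pca (array([402.7, 157.3]), np.float64(146.7), 54)
cone 0.67 [299.0, 176.0, 350.0, 237.0] med [0.443 0.055 0.035] z -0.001 0.046 rect (array([444.6,  45. ]), array([49.3, 60.7]), 3.2) pca (array([447.6,  47.2]), np.float64(126.5), 58)
  place cone 0.97 [323. 196.] [0.443  0.0538 0.    ]
  place cone 0.82 [294.  86.] [0.4033 0.1562 0.    ]
```

View pics/w8.png

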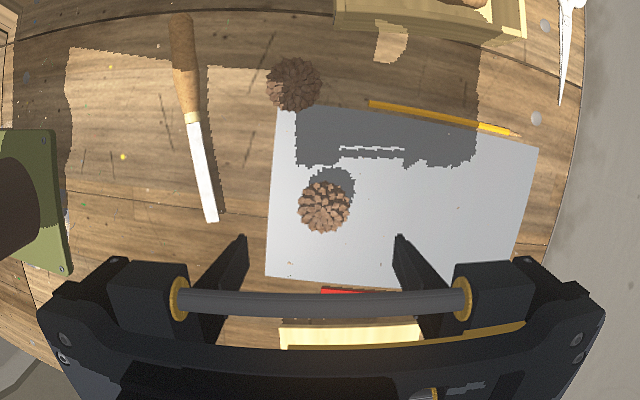

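>>> {"method": "servo_tool", "body": {"increments": [[0.09,0.001,0.003,0.02,0],[0.09,0,0,0.04,0],[0.09,0,0,0.03,0],[0.09,0,0,0.015,0],[0.09,0,0,0.008,0],[0.09,0,0,0.005,0],[0.09,0,0,0,0],[0.09,0,0,0,0],[0.03,0,0,0,0],[0.03,0,0,0,0]]}}

```text
time_s: 23.75
ee_pos: [0.4429, 0.0544, 0.005]
orientation: [3.141, 0.0, 1.691]
force: [-0.1, -0.6, 0.1]
finger_gap: 0.796
grip_force: 0.0
```

>>> {"method": "servo_tool", "body": {"increments": [[0.03,0,0,0,0],[0.03,0,0,0,0],[0.03,0,0,0,0],[0.03,0,0,-0.02,0],[0.03,0,0,-0.05,0],[0.03,0,0,-0.06,0],[0.03,0,0,-0.02,0],[0.03,0,0,0,0],[0.03,0,0,0,0],[0.03,0,0,0,0]]}}

```text
time_s: 25.0
ee_pos: [0.4414, 0.0544, 0.1525]
orientation: [-3.138, -0.0, 1.691]
force: [0.2, -0.8, -0.8]
finger_gap: 0.505
grip_force: 15.0
```

```bash
python3 g.py 0.502 0.345 97;  python3 - <<'E'
from h import *
p=snapshot('side'); save(p,'s1'); f=cv2.resize(p['frame'][20:320,150:500,::-1],(700,600)); cv2.imwrite('pics/s1c.png',f)
E
```

```text
pose [0.4414 0.0544 0.1525] yaw 96.9 gap 0.5049947398306943 grip 15.000058924779296 t 25.0
shift now (np.float64(0.2812), np.float64(0.095)) spin -0.1 shift after spin (np.float64(0.281), np.float64(0.0955)) q [ 0.   -0.3   2.15 -0.    1.29 -0.12]
```

View pics/s1c.png

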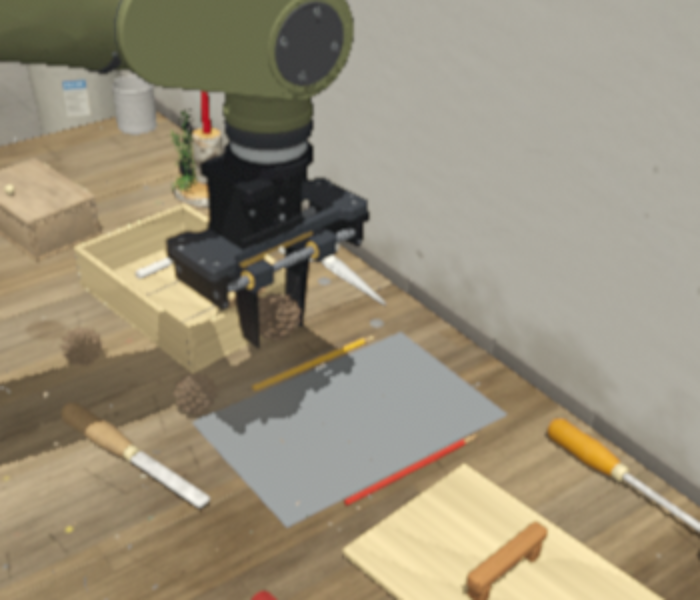

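>>> {"method": "servo_tool", "body": {"increments": [[0.03,0.047,0.0158,0,0],[0.03,0.047,0.0158,0,0],[0.03,0.047,0.0158,0,0],[0.03,0.047,0.0158,0,0],[0.03,0.047,0.0158,0,0],[0.03,0.046,0.0158,0,0],[0.03,0,0,0,0],[0.03,0,0,0,0],[0.03,0,0,0.03,0],[0.03,0,0,0.03,0]]}}

```text
time_s: 26.3
ee_pos: [0.5032, 0.3434, 0.0942]
orientation: [3.141, -0.0, 1.69]
force: [-0.3, -0.5, -0.4]
finger_gap: 0.503
grip_force: 15.0
```

>>> {"method": "servo_tool", "body": {"increments": [[0.03,0,0,0.02,0],[0.03,0,0,0.02,0],[0.03,0,0,0.01,0],[0.03,0,0,0.01,0],[0.03,0,0,0.01,0],[0.03,0,0,0.005,0],[0.03,0,0,0,0],[0.03,0,0,0,0],[0.03,0,0,0,0],[0.03,0,0,0,0]]}}

```text
time_s: 27.55
ee_pos: [0.5032, 0.3449, 0.02]
orientation: [3.141, -0.0, 1.691]
force: [-0.3, 0.5, 0.3]
finger_gap: 0.5
grip_force: 15.0
```

>>> {"method": "servo_tool", "body": {"increments": [[0.03,0,0,0.003,0],[0.03,0,0,0.003,0],[0.03,0,0,0.002,0],[0.03,0,0,0.001,0],[0.03,0,0,0,0],[0.03,0,0,0,0],[0.03,0,0,0,0],[0.03,0,0,0,0],[0.03,0,0,0,0],[0.03,0,0,0,0]]}}

```text
time_s: 28.8
ee_pos: [0.5031, 0.3448, 0.0107]
orientation: [3.141, -0.0, 1.691]
force: [0.3, 0.6, 0.6]
finger_gap: 0.501
grip_force: 15.0
```

>>> {"method": "servo_tool", "body": {"increments": [[0.075,0,0,0,0],[0.075,0,0,0,0],[0.075,0,0,0,0],[0.075,0,0,0,0],[0.075,0,0,-0.02,0],[0.075,0,0,-0.05,0],[0.075,0,0,-0.06,0],[0.075,0,0,-0.04,0],[0.075,0,0,0,0],[0.075,0,0,0,0]]}}

```text
time_s: 30.05
ee_pos: [0.5028, 0.3447, 0.1809]
orientation: [3.141, -0.0, 1.691]
force: [0.7, -0.5, -0.7]
finger_gap: 0.791
grip_force: 0.0
```

```bash
python3 g.py 0.509 -0.214 7;  python3 w.py w9 cone awl candle box; cd pics; python3 -c "
import cv2;a=cv2.imread('w9.png');cv2.imwrite('w9c.png',cv2.resize(a[80:400,120:540],None,fx=1.85,fy=1.85))"
```

```text
pose [0.5028 0.3447 0.1809] yaw 96.9 gap 0.7905256262194028 grip 0.0 t 30.05
shift now (np.float64(-0.5554), np.float64(-0.061)) spin 89.9 shift after spin (np.float64(-0.0619), np.float64(0.5553)) q [ 0.51  0.06  1.78 -0.    1.31  0.39]
cone 0.78 [299.0, 170.0, 344.0, 218.0] med [0.503 0.345 0.042] z 0.005 0.051 rect (array([504.6, 339.8]), array([45.3, 49.9]), 41.8) pca (array([505.3, 343.6]), np.float64(173.7), 50)
  place cone 0.91 [192. 202.] [0.3456 0.3022 0.    ]
  place cone 0.78 [321. 184.] [0.5029 0.3434 0.    ]
  place cone 0.61 [237. 306.] [ 0.406   0.1541 -0.    ]
awl 0.65 [269.0, 236.0, 374.0, 259.0] med [0.535 0.278 0.03 ] z 0.004 0.036 rect (array([512.9, 273.7]), array([ 37.7, 128.6]), 89.4) pca (array([511.8, 274.3]), np.float64(9.3), 128)
  place awl 0.93 [319. 239.] [0.5097 0.2744 0.    ]
candle 0.62 [300.0, 110.0, 349.0, 121.0] med [0.494 0.423 0.016] z 0.003 0.019 rect (array([495.5, 422.4]), array([54.9, 12.4]), 7.0) pca (array([495.5, 422.6]), np.float64(6.5), 55)
  place candle 0.82 [326. 119.] [0.5   0.419 0.   ]
box 0.96 [230.0, 73.0, 409.0, 294.0] med [0.498 0.369 0.006] z -0.021 0.203 rect (array([502.5, 352.2]), array([210., 245.]), 6.6) pca (array([500. , 351.9]), np.float64(94.6), 250)
  place box 0.79 [321. 183.] [0.5032 0.3452 0.    ]
```

View pics/w9c.png

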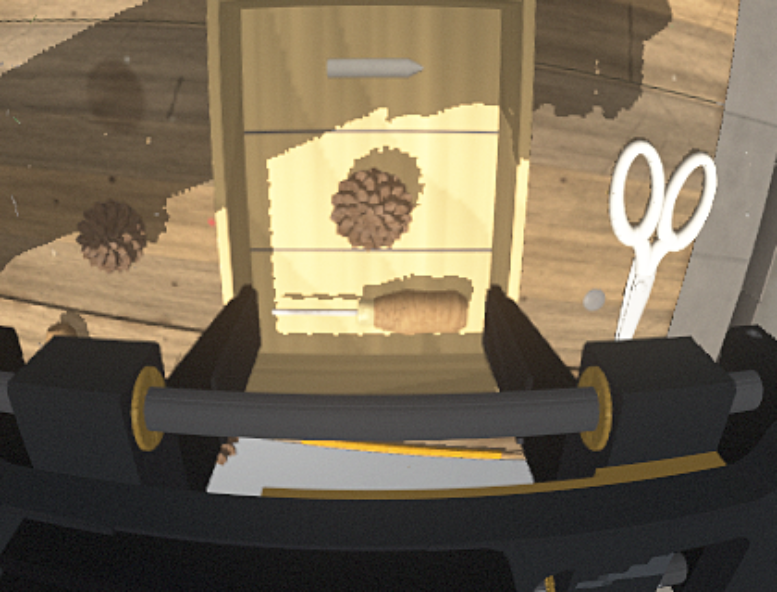

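>>> {"method": "servo_tool", "body": {"increments": [[0.07,-0.0555,-0.006,0,0],[0.07,-0.0555,-0.006,0,0],[0.07,-0.0555,-0.006,0,0],[0.07,-0.0555,-0.006,0,0],[0.07,-0.0555,-0.006,0,0],[0.07,-0.0555,-0.006,0,0],[0.07,-0.0555,-0.006,0,0],[0.07,-0.0555,-0.006,0,0],[0.07,-0.0555,-0.006,0,0],[0.07,-0.0555,-0.006,0,0]], "grip_force": 45}}

```text
time_s: 31.75
ee_pos: [0.51, -0.2153, 0.1808]
orientation: [3.141, 0.0, 1.691]
force: [0.9, 0.9, -0.7]
finger_gap: 0.736
grip_force: 0.0
```

>>> {"method": "servo_tool", "body": {"increments": [[0.07,0,0,0,10],[0.07,0,0,0,10],[0.07,0,0,0,10],[0.07,0,0,0,10],[0.07,0,0,0,10],[0.07,0,0,0,10],[0.07,0,0,0,10],[0.07,0,0,0,10],[0.07,0,0,0,10],[0.07,0,0,0,0]]}}

```text
time_s: 33.0
ee_pos: [0.5101, -0.2134, 0.1806]
orientation: [-3.141, 0.0, 0.122]
force: [0.8, -0.4, 0.4]
finger_gap: 0.736
grip_force: 0.0
```

```bash
python3 g.py 0.509 -0.214 7;  python3 - <<'E'
from h import *
from w import wlook
p=wlook('w10',['lid'])
P=wcloud(p,np.ones((400,640),bool))
for a,b in ((.035,.06),(.009,.022)):
    l=P[(P[:,2]>a)&(P[:,2]<b)&(P[:,0]>.39)&(P[:,0]<.63)&(P[:,1]>-.36)&(P[:,1]<-.07)]
    print(len(l),rect(l),pca(l),np.median(l[:,2]))
E
```

```text
pose [ 0.5101 -0.2134  0.1806] yaw 7.0 gap 0.7359739964652136 grip 0.0 t 33.0
shift now (np.float64(-0.0012), np.float64(0.0005)) spin 0.0 shift after spin (np.float64(-0.0012), np.float64(0.0005)) q [-0.49 -0.07  1.9   0.    1.31  0.96]
  place lid 0.83 [318. 187.] [ 0.505 -0.211  0.   ]
1557 (array([ 510.2, -214. ]), array([94.2, 18.2]), 7.3) (array([ 510.3, -214.5]), np.float64(7.7), 94) 0.04935921835090018
27229 (array([ 507.5, -201.1]), array([170.7, 269. ]), 7.0) (array([ 515.2, -200.2]), np.float64(97.2), 269) 0.0137561731037244
```

View pics/w10.png

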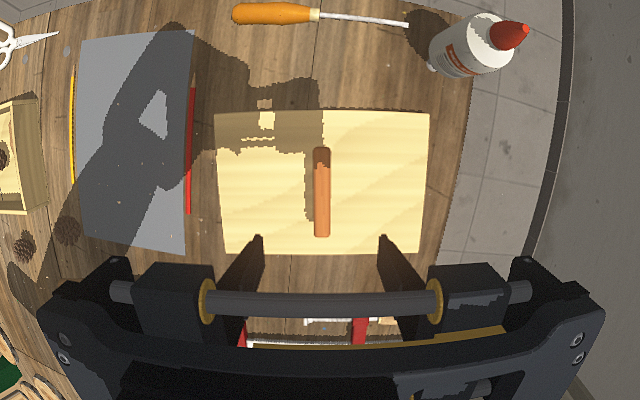

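>>> {"method": "servo_tool", "body": {"increments": [[0.07,0,0,0.04,0],[0.07,0,0,0.05,0],[0.07,0,0,0.035,0],[0.07,0,0,0.02,0],[0.07,0,0,0.01,0],[0.07,0,0,0.003,0],[0.07,0,0,0,0],[0.07,0,0,0,0],[0,0,0,0,0],[0,0,0,0,0]]}}

```text
time_s: 34.4
ee_pos: [0.5104, -0.2135, 0.023]
orientation: [3.141, -0.001, 0.12]
force: [0.6, 0.5, 0.8]
finger_gap: 0.573
grip_force: 0.0
```

>>> {"method": "servo_tool", "body": {"increments": [[0,0,0,0,0],[0,0,0,0,0],[0,0,0,0,0],[0,0,0,0,0],[0,0,0,-0.02,0],[0,0,0,-0.04,0],[0,0,0,-0.05,0],[0,0,0,-0.03,0],[0,0,0,0,0],[0,0,0,0,0]]}}

```text
time_s: 35.65
ee_pos: [0.5093, -0.2129, 0.1614]
orientation: [-3.14, 0.002, 0.12]
force: [0.2, 0.3, -2.6]
finger_gap: 0.185
grip_force: 45.0
```

```bash
python3 g.py 0.5022 0.3452 6.8;  python3 - <<'E'
from h import *
for n in ['side','scene']:
    p=snapshot(n); save(p,n+'2'); P,_,_=cloud(p)
    l=P[(P[:,2]>.10)&(P[:,2]<.19)&(P[:,0]>.39)&(P[:,0]<.63)&(P[:,1]>-.36)&(P[:,1]<-.07)]
    h=np.histogram(l[:,2],45,(.1,.19)); k=h[1][h[0].argmax()]; q=l[abs(l[:,2]-k)<.006]
    print(k,rect(q),np.linalg.lstsq(np.c_[q[:,:2]-q[:,:2].mean(0),np.ones(len(q))],q[:,2],rcond=None)[0])
E
```

```text
pose [ 0.5093 -0.2129  0.1614] yaw 6.9 gap 0.18501242446096633 grip 44.99583899974823 t 35.65
shift now (np.float64(0.06), np.float64(-0.5549)) spin 0.1 shift after spin (np.float64(0.0591), np.float64(-0.555)) q [-0.49 -0.05  1.92  0.    1.27  0.96]
0.154 (array([ 509.8, -213.2]), array([172.7, 243.4]), 7.0) [0.0026294  0.00289913 0.15438913]
0.14800000000000002 (array([ 506.9, -212.5]), array([170.8, 247.7]), 6.9) [-0.00101385 -0.00064158  0.14901863]
```

View pics/side2.png

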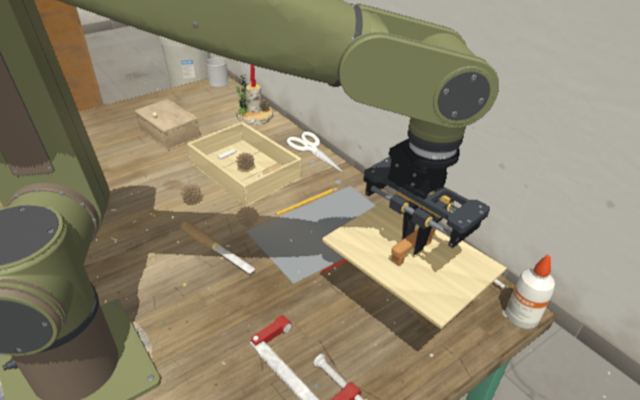

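>>> {"method": "servo_tool", "body": {"increments": [[0,0.0051,-0.0462,0,0],[0,0.0051,-0.0462,0,0],[0,0.0051,-0.0462,0,0],[0,0.0051,-0.0462,0,0],[0,0.0051,-0.0462,0,0],[0,0.0051,-0.0462,0,0],[0,0.0051,-0.0462,0,0],[0,0.0051,-0.0462,0,0],[0,0.0051,-0.0462,0,0],[0,0.0051,-0.0462,0,0]]}}

```text
time_s: 37.0
ee_pos: [0.5041, 0.2525, 0.1605]
orientation: [3.141, 0.003, 0.121]
force: [-0.2, -0.1, -1.6]
finger_gap: 0.187
grip_force: 45.0
```

>>> {"method": "servo_tool", "body": {"increments": [[0,0.0051,-0.0462,0,0],[0,0.0051,-0.0462,0,0],[0,0,0,0,0],[0,0,0,0,0],[0,0,0,0,0],[0,0,0,0.03,0],[0,0,0,0.02,0],[0,0,0,0,0],[0,0,0,0,0],[0,0,0,0,0]]}}

```text
time_s: 38.25
ee_pos: [0.5051, 0.3447, 0.1141]
orientation: [-3.141, -0.002, 0.12]
force: [-0.1, -0.3, -1.8]
finger_gap: 0.186
grip_force: 45.0
```

```bash
python3 g.py 0.5031 0.345 6.8;  python3 - <<'E'
from h import *
for n in ['side','scene']:
    p=snapshot(n); save(p,n+'3'); P,_,_=cloud(p)
    l=P[(P[:,2]>.085)&(P[:,2]<.115)&(P[:,0]>.36)&(P[:,0]<.66)&(P[:,1]>.17)&(P[:,1]<.52)]
    h=np.histogram(l[:,2],15,(.085,.115)); k=h[1][h[0].argmax()]; q=l[abs(l[:,2]-k)<.006]
    print(k,rect(q),np.linalg.lstsq(np.c_[q[:,:2]-q[:,:2].mean(0),np.ones(len(q))],q[:,2],rcond=None)[0])
E
```

```text
pose [0.5051 0.3447 0.1141] yaw 6.9 gap 0.18551351504421196 grip 44.995797872543335 t 38.25
shift now (np.float64(-0.002), np.float64(-0.0005)) spin 0.1 shift after spin (np.float64(-0.002), np.float64(-0.0005)) q [ 0.51  0.12  1.83 -0.    1.19  1.96]
0.10700000000000001 (array([506.5, 343.7]), array([174.4, 247.3]), 7.1) [0.00559479 0.00511801 0.10748784]
0.10300000000000001 (array([503.4, 344.9]), array([171.2, 242.9]), 6.9) [0.00319314 0.00144733 0.10307262]
```

>>> {"method": "servo_tool", "body": {"increments": [[0,-0.0025,-0.001,0,0.2],[0,0,0,0,0],[0,0,0,0.01,0],[0,0,0,0.01,0],[0,0,0,0.005,0],[0,0,0,0.003,0],[0,0,0,0.002,0],[0,0,0,0,0],[0,0,0,0,0],[0,0,0,0,0]]}}

```text
time_s: 39.6
ee_pos: [0.5019, 0.3451, 0.083]
orientation: [-3.141, -0.0, 0.117]
force: [-0.3, 0.3, -2.7]
finger_gap: 0.184
grip_force: 45.0
```

>>> {"method": "servo_tool", "body": {"increments": [[0,0,0,0.002,0],[0,0,0,0.002,0],[0,0,0,0.001,0],[0,0,0,0.001,0],[0,0,0,0.001,0],[0,0,0,0,0],[0,0,0,0,0],[0,0,0,0,0],[0,0,0,0,0],[0,0,0,0,0]]}}

```text
time_s: 40.85
ee_pos: [0.5017, 0.345, 0.0757]
orientation: [-3.142, -0.0, 0.117]
force: [1.2, -0.8, -2.8]
finger_gap: 0.186
grip_force: 45.0
```

>>> {"method": "servo_tool", "body": {"increments": [[0,0,0,0.001,0],[0,0,0,0,0],[0,0,0,0,0],[0,0,0,0,0],[0.05,0,0,0,0],[0.05,0,0,0,0],[0.05,0,0,0,0],[0.05,0,0,-0.01,0],[0.05,0,0,-0.05,0],[0.05,0,0,-0.05,0]]}}

```text
time_s: 42.1
ee_pos: [0.5014, 0.3449, 0.1861]
orientation: [3.141, 0.001, 0.117]
force: [0.1, 0.1, 0.2]
finger_gap: 0.523
grip_force: 0.0
```

>>> {"method": "servo_tool", "body": {"increments": [[0.05,0,0,-0.05,0],[0.05,0,0.06,0,0],[0.05,0,0.06,0,0],[0.05,0,0.06,0,0],[0.05,0,0.06,0,0],[0.05,0,0,0,0],[0.05,0,0,0,0],[0.05,0,0,0,0],[0.05,0,0,0,0],[0.05,0,0,0,0]]}}

```text
time_s: 43.35
ee_pos: [0.5296, 0.1075, 0.2346]
orientation: [-3.142, 0.0, 0.118]
force: [-0.5, -0.4, 0.5]
finger_gap: 0.525
grip_force: 0.0
```

Run:
```python
from h import *
for n in ['side','scene']:
    p=snapshot(n); save(p,n+'4'); P,_,_=cloud(p)
    l=P[(P[:,2]>.05)&(P[:,2]<.085)&(P[:,0]>.36)&(P[:,0]<.66)&(P[:,1]>.17)&(P[:,1]<.52)]
    h=np.histogram(l[:,2],17,(.05,.085)); k=h[1][h[0].argmax()]; q=l[abs(l[:,2]-k)<.006]
    print(k,rect(q),np.linalg.lstsq(np.c_[q[:,:2]-q[:,:2].mean(0),np.ones(len(q))],q[:,2],rcond=None)[0])
    cv2.imwrite('pics/fin_'+n+'.png',cv2.resize(p['frame'][(90 if n=='side' else 190):(230 if n=='side' else 400),(150 if n=='side' else 80):(330 if n=='side' else 350),::-1],(720,560)))
```

```text
0.06647058823529411 (array([502.4, 344.6]), array([172.8, 248.1]), 6.5) [0.00368233 0.00385154 0.06802817]
0.06235294117647059 (array([500.1, 345.1]), array([171.6, 243.6]), 6.8) [0.00113216 0.00051657 0.06367992]
```

View pics/fin_scene.png

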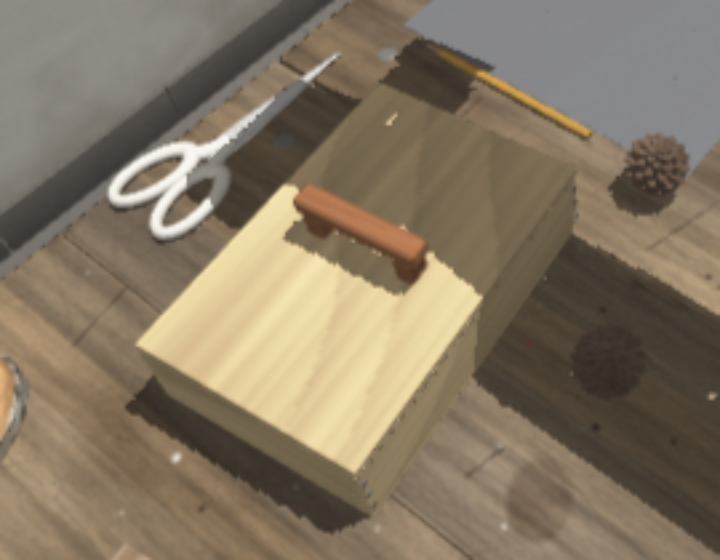

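The picture shows the lid flat and square on the box, with its top at about 66 mm, which matches a seated lid. I'm handing in.

```bash
python3 -c "
from workcell import bot
print(bot.sign_off())"
```

```text
the job is handed in; nothing more can be done
None
```

The candle, cone and awl are each in their own bay, the lid is seated flat on the rim, and the job was handed in after about 43.5 s of robot time.

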